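Clamp a gauge blade in a sheet folder's gap

ROBOT

A 6-joint arm with a two-finger parallel gripper is mounted at the origin on the work surface. World frame = base frame: x ahead of the robot, y to its left, z up, the work surface at z = 0. Lengths are in m, angles in rad, forces in N, time in s.
With the tool pointing down it reaches from about 0.35 to 0.975 m from the base axis. Payload 7.1 kg.
Tool frame: the origin (TCP) lies midway between the tips of the shut fingers; the grasp point (between the pads) lies 19 mm behind it; z points along the fingers, x is the direction in which the jaws open and shut, and the axes are right-handed (so a half turn about z gives the same grasp; the last joint's range is limited). The gripper opens to 88 mm and grips with 3 to 60 N. Pads are 20 mm wide; open, the fingers measure 115 mm over their backs; the gripper's body (75 mm by 178 mm) begins 61 mm behind the grasp point.
Start: joints at [1.136, 0.423, 1.63, -0, 1.089, -0.019], TCP at [0.252, 0.572, 0.223] pointing down, gripper open.
Joint ranges: [-3, 3], [-0.9, 2.11], [0.09, 2.58], [-1.31, 4.45], [0.11, 2.69], [-2.54, 2.54]. Speed limits (rad/s): [2.39, 2.39, 3.01, 3.14, 3.14, 3.14].

INTERFACE

Orientations are given as a unit quaternion [w, x, y, z].
In Python, from station import move_pose, movel, movej, command_gripper, wait, inverse_kinematics, read_camera, camera_info, MotionError, job_done, get_time, get_joint_pos, get_qvel, get_effort, get_tcp_pos, get_ee_rot, get_ft_force, get_ft_torque, get_grip_width gives the robot as it stands. Calls block until the motion is done:
- move_pose(position, orientation): joint-space move of the TCP to a pose.
- movel(position, frame=None, v=0.15, until_force=None): straight line of the TCP; frame=None keeps the orientation; v is the mean speed in m/s. With until_force (N) it stops when the force on the tool has changed by that much, and returns True; else False.
- movej(angles): joint-space move.
- command_gripper(opening): opening from 0.0 (shut) to 1.0 (fully open); the grip force is fixed at half the most; returns when the fingers have stopped.
- wait(seconds).
- inverse_kinematics(position, orientation): joint angles nearest the present ones, or None.
- read_camera(name): name is "scene" or "top" or "wrist"; returns the picture (400x640x3 uint8, red, green, blue); there is no depth.
- camera_info(name): a dict with "intrinsics" (3x3 intrinsics, pixels), "T" (4x4, takes a point from camera to world coordinates); the wrist camera has in their place "tool_from_camera" (4x4, takes a point from camera to tool coordinates, whose origin is the TCP and whose axes are the tool frame's). Camera axes: x right, y up, looking along -z (the intrinsics and any distortion apply to the point x, -y, -z); pixel columns grow to the right and rows downward; lengths in m; the calibration is good to about 2 mm. A picture is of the moment at which its call begins: read the wrist's pose just before it. camera_info takes no time and is no camera call.
A pose or a line that the arm cannot do raises MotionError and nothing moves.
- job_done(): hands the job in, once; it reports no verdict.
Readings, each from a call of its own:
- get_time(): time.
- get_joint_pos(): joint angles.
- get_qvel(): joint speeds.
- get_effort(): joint torques, N m.
- get_tcp_pos(): TCP position.
- get_ee_rot(): TCP orientation.
- get_ft_force(): force on the tool from outside, world axes, zero at the start.
- get_ft_torque(): the same for the moment, N m.
- get_grip_width(): opening from 0.0 (shut) to 1.0 (fully open).
Only numpy, scipy, OpenCV 4.12 (cv2) and the standard library are available. Lean on these libraries where they do the work, as an engineer would, in place of code of your own. Each camera call takes 0.05 s, during which the arm holds its last target.

TASK

Set up the green sheet folder: take the gauge with the orange handle and slide its flat blade straight into the gap under the beam, between the yellow lines, until the red line across the blade is level with the beam's front face. Then turn only the black outer ring of the double knob clockwise as far as it goes, so that the beam comes down and clamps the blade, and let go; the brass inner knob must stay as it is set. Leave the blue gauge, the hammer and the copper bowl where they lie.

Things in the scene. Friction and masses are not known exactly. Their poses are not given: they have to be found in the camera images.
- orange_gauge_handle (a point): Centre of the wanted gauge's orange handle, 22 mm above the blade's underside. A flat steel blade 105 x 25 x 4 mm lies flat (on the bench at first); a handle fin 34 long (x), 12 thick (y), 36 mm high stands on its rear end, top 40 mm above the underside. x points along the blade to its free tip (88 mm ahead of this point; rear end 17 mm behind), z up. About 110 g.
- orange_gauge_line (a point): Centre of the red line painted across the orange gauge's blade, at its underside: 58 mm ahead of the handle centre, 30 mm behind the blade's tip. Axes as the handle's.
- blue_gauge_handle (a point): Centre of the blue handle of the other gauge (same shape, blade 6 mm thick; this point is 22 mm above its underside); not to be used or moved.
- gap_mouth (a point): Point on the dark steel bed of the green sheet folder (fixed; bed top 40 mm above the bench), straight under the beam's front face, midway between two yellow lines 40 mm apart. x points into the gap, y to the folder's left, z up. The bed reaches 130 mm in front of this point, 70 mm behind, 95 mm to each side. The gap is 7.5 to 9 mm high at first.
- clamp_beam: The folder's green clamp beam, 36 mm deep (x, from this origin back), 170 mm wide, 34 mm high. Origin: middle of its lower front edge, straight above gap_mouth by the height of the gap. It moves only up and down.
- ring_centre (a point): Centre of the black outer ring of the double knob, 20 mm behind and 145 mm to the left of gap_mouth: upright axis, diameter 60, height 24 mm, from 95 to 119 mm above the bench. Below it a 42 mm column on a block 40 mm high, so fingertips may reach below the ring. The brass inner knob (diameter 26 mm) stands above it on the same axis, up to 135 mm.
- outer_ring (a joint): Turn of the black outer ring in rad, clockwise from above: 0 = open (gap 9 mm), 1.3 = end stop, clamped. The beam drops 5 mm per rad, meets a 4 mm blade at 1.0, then presses it through a spring. Starts at 0 to 0.3, stays where left, needs about 0.25 N m. Its white mark points to a white dot when open, a red dot when clamped.
- inner_knob (a joint): Turn of the brass inner knob in rad, clockwise positive; it turns easily and apart from the ring, does nothing here, and must be left as it is.
- inner_mark (a point): Point at the end of the black line on top of the inner knob, 12 mm from its axis.
- hammer_grip (a point): Grip of the hammer lying on the bench left of the folder; a bystander.
- bowl: Copper bowl, 100 mm across and 45 mm high, upright behind the folder; origin under its centre; a bystander.
Not all that is in view belongs to the job. Leave any brown or turquoise look-alike of the part that bears orange_gauge_handle alone.

How it is judged:
On the way, in this order (a step that is already met when the one before it is completed fails the run):
1. the orange gauge's blade is in the open gap with its red line level with the beam's front face (x of orange_gauge_line in the frame of gap_mouth between -0.004 and 0.004 m and y of orange_gauge_line in the frame of gap_mouth between -0.012 and 0.012 m and z of orange_gauge_line in the frame of gap_mouth between -0.003 and 0.005 m and angle between the x axis of orange_gauge_line and the x axis of gap_mouth, either way round below 0.12 rad and value of joint outer_ring below 0.7 rad), for 0.2 s.
2. the outer ring is turned clockwise to its stop and the beam presses on the blade (value of joint outer_ring above 1.15 rad and contact force between clamp_beam and anything else above 4 N), for 0.2 s.
At the end, for the whole second after the job is handed in: Orange gauge flat on the bed in the gap (2 mm), red line within 4 mm of the beam's front face, within 12 mm of the middle of the yellow lines and 0.12 rad of straight; outer ring at 1.15 rad or more (stop 1.3), still; beam pressing with more than 4 N (all of step 2 and x of orange_gauge_line in the frame of gap_mouth between -0.004 and 0.004 m and y of orange_gauge_line in the frame of gap_mouth between -0.012 and 0.012 m and z of orange_gauge_line in the frame of gap_mouth between -0.002 and 0.002 m and angle between the x axis of orange_gauge_line and the x axis of gap_mouth, either way round below 0.12 rad and velocity of joint outer_ring below 0.05 rad/s); the robot touches nothing.
It fails at once if the brass inner knob is turned by more than about 0.25 rad (distance of inner_mark from where it was at the start of the episode above 0.003 m).
It fails at once if the blue gauge is moved more than 20 mm (distance of blue_gauge_handle from where it was at the start of the episode above 0.02 m).
It fails at once if the hammer is moved more than 20 mm (distance of hammer_grip from where it was at the start of the episode above 0.02 m).
It fails at once if the bowl is moved more than 20 mm (distance of bowl from where it was at the start of the episode above 0.02 m).
It also fails if it takes over 59 s, if anything falls off the work surface, if the arm or the gripper's body presses on something with over 40 N, if the wrist force passes 120 N, or if a joint passes its speed limit or range.

## Working session

There is one attempt and no reset: what is moved stays moved. The work goes in short steps, each a Python script; the robot and the scene stay as the last script left them, time stands still between calls to the robot, and variables do not carry over. Pictures are saved under pics/ and viewed, and the job is handed in when it is done.

```bash
ls; mkdir -p pics; python3 - <<'E'
from station import *
import cv2
for n in ("scene","top","wrist"):
    im=read_camera(n); cv2.imwrite(f"pics/{n}0.png",im[:,:,::-1]); print(n,camera_info(n))
print(get_time(),get_tcp_pos(),get_ee_rot(),get_grip_width())
E
```

```text
pics
scene {'intrinsics': array([[422.84811712,   0.        , 323.5892592 ],
       [  0.        , 422.84811712, 203.22308798],
       [  0.        ,   0.        ,   1.        ]]), 'T': array([[-0.61460454, -0.53108949,  0.58327113,  1.17350841],
       [ 0.78873952, -0.40220997,  0.46488397,  0.45242787],
       [-0.01229752,  0.74576879,  0.66609135,  0.77212622],
       [ 0.        ,  0.        ,  0.        ,  1.        ]])}
top {'intrinsics': array([[425.27050816,   0.        , 318.36726264],
       [  0.        , 425.27050816, 195.97313645],
       [  0.        ,   0.        ,   1.        ]]), 'T': array([[ 0.02173141,  0.98374274, -0.17826376,  0.400358  ],
       [-0.9996071 ,  0.02453709,  0.01354912, -0.00581941],
       [ 0.01770292,  0.17789928,  0.98388945,  1.19950641],
       [ 0.        ,  0.        ,  0.        ,  1.        ]])}
wrist {'intrinsics': array([[325.53601956,   0.        , 321.30150686],
       [  0.        , 325.53601956, 197.69031085],
       [  0.        ,   0.        ,   1.        ]]), 'tool_from_camera': array([[ 9.99999423e-01, -8.70865160e-04, -6.29323634e-04,
         1.93548647e-04],
       [-9.97814678e-04, -9.69948436e-01, -2.43308519e-01,
        -6.63113758e-02],
       [-3.98522562e-04,  2.43309006e-01, -9.69948745e-01,
        -1.61736099e-01],
       [ 0.00000000e+00,  0.00000000e+00,  0.00000000e+00,
         1.00000000e+00]])}
0.15 [0.25225838 0.57139279 0.22209333] [ 2.96423228e-04  8.37835164e-01  5.45922995e-01 -4.83407065e-04] 0.99917163356447
```

View pics/top0.png

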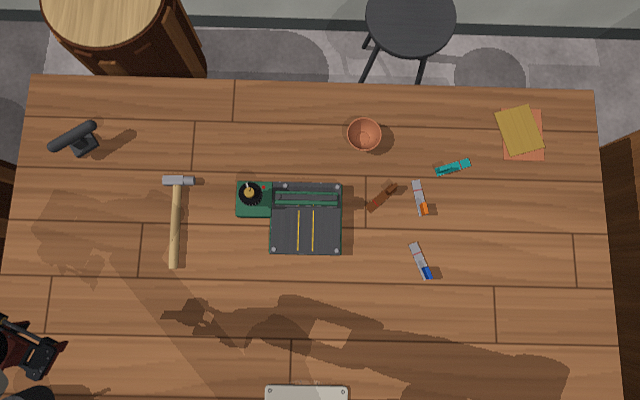

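View pics/scene0.png

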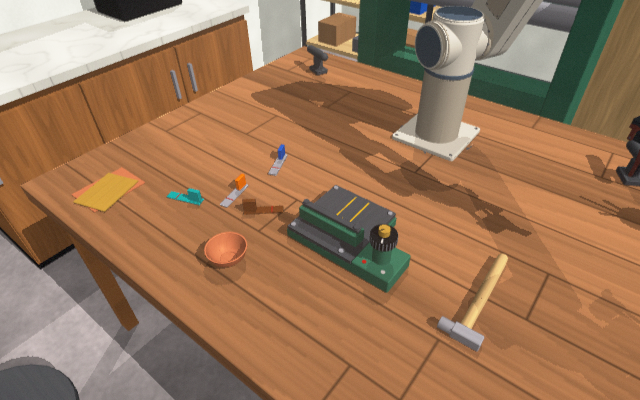

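The top view shows the folder at about (305,217) and the ring at (250,193). These could be taken for the wanted gauge: orange handle (422,210), blue (426,272), turquoise (455,167), brown (383,197), and the orange paper (525,140). I choose the one at (422,205), which has an orange handle and a steel blade with a red line. I'll check it in a close crop.

```bash
python3 - <<'E'
import cv2,numpy as np
t=cv2.imread("pics/top0.png")
a=cv2.resize(t[150:290,360:480],None,fx=4,fy=4,interpolation=cv2.INTER_CUBIC)
b=cv2.resize(t[170:265,225:355],None,fx=6,fy=6,interpolation=cv2.INTER_CUBIC)
cv2.imwrite("pics/c_a.png",a);cv2.imwrite("pics/c_b.png",b)
s=cv2.imread("pics/scene0.png")
cv2.imwrite("pics/c_c.png",cv2.resize(s[180:290,280:415],None,fx=5.5,fy=5.5,interpolation=cv2.INTER_CUBIC))
E
```

```text
(no output)
```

View pics/c_a.png

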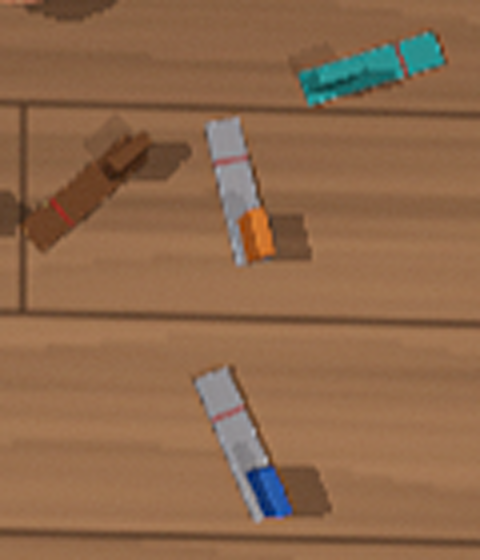

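View pics/c_b.png

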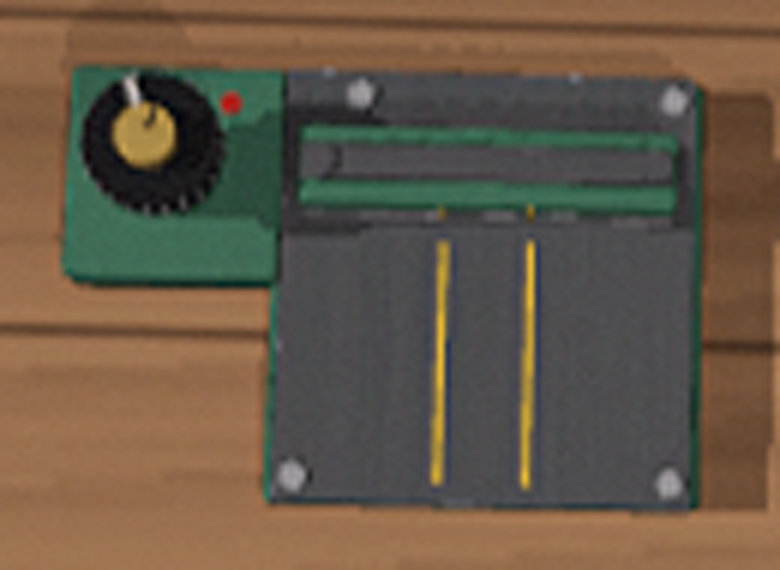

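View pics/c_c.png

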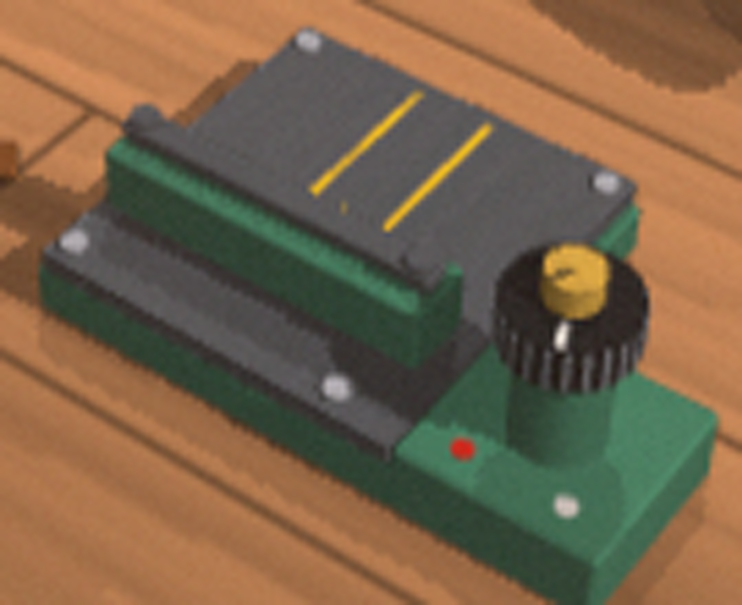

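The crop confirms it: orange handle on a steel blade, red line near (418,190), tip to the upper left. Next I localise it roughly from the top view, then look closely with the wrist camera.

```bash
cat > h.py <<'E'
from station import *
import numpy as np, cv2
from scipy.spatial.transform import Rotation as R
def rot(): 
    q=get_ee_rot(); return R.from_quat([q[1],q[2],q[3],q[0]]).as_matrix()
def q_down(psi):
    # tool z down, tool x (jaw axis) along world yaw psi
    x=np.array([np.cos(psi),np.sin(psi),0]); z=np.array([0,0,-1.]); y=np.cross(z,x)
    q=R.from_matrix(np.stack([x,y,z],1)).as_quat(); return [q[3],q[0],q[1],q[2]]
def cast(K,T,uv,h):
    uv=np.atleast_2d(uv).astype(float)
    d=np.stack([(uv[:,0]-K[0,2])/K[0,0],-(uv[:,1]-K[1,2])/K[1,1],-np.ones(len(uv))],1)@T[:3,:3].T
    o=T[:3,3]; return o+d*((h-o[2])/d[:,2])[:,None]
def proj(K,T,P):
    P=np.atleast_2d(P); c=(P-T[:3,3])@T[:3,:3]
    return np.stack([K[0,0]*c[:,0]/-c[:,2]+K[0,2],K[1,1]*-c[:,1]/-c[:,2]+K[1,2]],1)
def cam(n):
    i=camera_info(n)
    return i["intrinsics"],i["T"]
def wristshot(name):
    i=camera_info("wrist"); M=np.eye(4); M[:3,:3]=rot(); M[:3,3]=get_tcp_pos()
    T=M@i["tool_from_camera"]; im=read_camera("wrist"); cv2.imwrite(f"pics/{name}.png",im[:,:,::-1]); np.save(f"pics/{name}.npy",T)
    return im,i["intrinsics"],T
E
python3 - <<'E'
from h import *
K,T=cam("top")
print("orange tip,rear", cast(K,T,[[416,181],[420.5,215.5]],0.004))
print("blue", cast(K,T,[[413,243],[426,279]],0.006))
print("brown", cast(K,T,[[367,209],[395,184]],0.006))
f=lambda u,v:(225+u/6,170+v/6)
print("bed lines near front/back",cast(K,T,[f(442,243),f(437,485),f(531,243),f(526,487)],0.04))
print("ring c",cast(K,T,[f(153,143)],0.119), "brass",cast(K,T,[f(145,134)],0.135))
p=cast(K,T,[[419,200]],0.004)[0]
for psi in (0,np.pi/2,-np.pi/2,np.pi): 
    print(psi,inverse_kinematics([p[0]-.05,p[1],.2],q_down(psi)))
E
```

```text
orange tip,rear [[ 0.66791948 -0.30320101  0.004     ]
 [ 0.56775311 -0.31412309  0.004     ]]
blue [[ 0.48908836 -0.29081539  0.006     ]
 [ 0.39059557 -0.32514107  0.006     ]]
brown [[ 0.58242757 -0.1612921   0.006     ]
 [ 0.65708743 -0.241887    0.006     ]]
bed lines near front/back [[ 0.56847385  0.03153548  0.04      ]
 [ 0.45824851  0.03048488  0.04      ]
 [ 0.5694663  -0.00927003  0.04      ]
 [ 0.45826092 -0.00965784  0.04      ]]
ring c [[0.59736794 0.15431087 0.119     ]] brass [[0.59823866 0.15551092 0.135     ]]
0 [-5.23296998e-01  4.73457247e-01  1.60619415e+00 -4.44089210e-16
  1.06194126e+00 -5.23296998e-01]
1.5707963267948966 [-5.23296998e-01  4.73457247e-01  1.60619415e+00 -4.44089210e-16
  1.06194126e+00 -2.09409332e+00]
-1.5707963267948966 [-5.23296998e-01  4.73457247e-01  1.60619415e+00 -4.44089210e-16
  1.06194126e+00  1.04749933e+00]
3.141592653589793 None
```

```bash
python3 - <<'E'
from h import *
q=q_down(np.pi/2)
j=inverse_kinematics([0.61,-0.31,0.16],q); print(j)
move_pose([0.61,-0.31,0.16],q); wait(0.3)
wristshot("w1"); print(get_time(),get_tcp_pos())
E
```

```text
[-4.87575609e-01  5.77005626e-01  1.53090389e+00 -4.44089210e-16
  1.03368313e+00 -2.05837194e+00]
3.825 [ 0.61007893 -0.30982634  0.16000022]
```

View pics/w1.png

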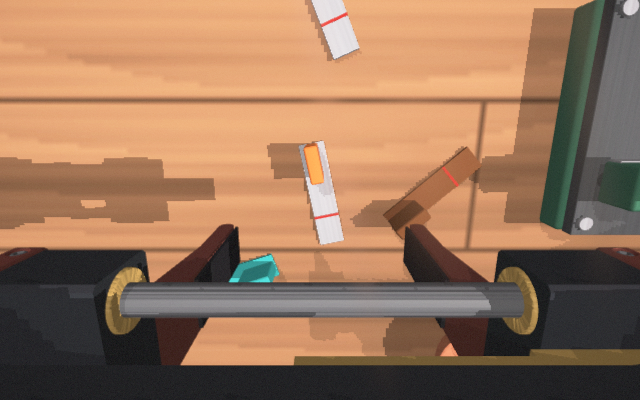

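The wrist view shows the orange gauge with its handle at (314,164), red line at (327,216) and tip at (332,241). The brown one at (430,190), turquoise at (255,270) and blue at (335,30) are clear of it. Now I measure the blade.

```bash
cat > meas.py <<'E'
from h import *
def orange(name,h0=0.0,hb=None):
    K=camera_info("wrist")["intrinsics"]; T=np.load(f"pics/{name}.npy"); im=cv2.imread(f"pics/{name}.png")
    hsv=cv2.cvtColor(im,cv2.COLOR_BGR2HSV); H,S,V=[hsv[...,i].astype(int) for i in range(3)]
    om=((H>=8)&(H<=18)&(S>215)&(V>150)).astype(np.uint8); om=cv2.morphologyEx(om,cv2.MORPH_OPEN,np.ones((3,3)))
    n,l,st,c=cv2.connectedComponentsWithStats(om); k=1+np.argmax(st[1:,4]); oc=c[k]; print("orange",st[k],oc)
    bm=((S<40)&(V>120)).astype(np.uint8); n,l2,st2,c2=cv2.connectedComponentsWithStats(bm)
    near=[k2 for k2 in range(1,n) if st2[k2,4]>60 and np.linalg.norm(c2[k2]-oc)<90]
    print([(st2[k2].tolist()) for k2 in near])
    m=np.isin(l2,near)
    red=((H<6)|(H>174))&(S>120)&(V>120)
    rl=cv2.dilate(m.astype(np.uint8),np.ones((7,7)))>0
    red&=rl
    ys,xs=np.nonzero(red); rp=np.stack([xs,ys],1); rp=rp[np.linalg.norm(rp-oc,axis=1)<90]; print("red n",len(rp),rp.mean(0))
    ys,xs=np.nonzero(m|red); bp=np.stack([xs,ys],1).astype(float)
    return K,T,om,l==k,bp,rp,oc
E
python3 - <<'E'
from meas import *
K,T,om,ol,bp,rp,oc=orange("w1")
top=cast(K,T,bp+0.0,0.004)[:,:2]
line=cast(K,T,rp,0.004)[:,:2].mean(0)
rect=cv2.minAreaRect(top.astype(np.float32)); print(rect); print(cv2.boxPoints(rect)); print("line",line)
ys,xs=np.nonzero(ol); p=cast(K,T,np.stack([xs,ys],1),0.040)[:,:2]; print("fin at z40",cv2.minAreaRect(p.astype(np.float32)),p.mean(0))
# red-line direction
rpw=cast(K,T,rp,0.004)[:,:2]; print(cv2.fitLine(rpw.astype(np.float32),cv2.DIST_L2,0,.01,.01).ravel())
E
```

```text
Traceback (most recent call last):
  File "meas.py", line 6, in orange
    n,l,st,c=cv2.connectedComponentsWithStats(om); k=1+np.argmax(st[1:,4]); oc=c[k]; print("orange",st[k],oc)
                                                       ~~~~~~~~~^^^^^^^^^^
ValueError: attempt to get argmax of an empty sequence
```

```bash
python3 - <<'E'
import cv2
h=cv2.cvtColor(cv2.imread("pics/w1.png"),cv2.COLOR_BGR2HSV)
for p in [(314,164),(310,152),(318,180),(320,200),(327,216),(332,235),(318,145),(345,225),(300,225),(330,195)]: print(p,h[p[1],p[0]])
E
```

```text
(314, 164) [ 16 165 255]
(310, 152) [ 16 164 255]
(318, 180) [ 16 164 255]
(320, 200) [165   4 231]
(327, 216) [  1 178 239]
(332, 235) [170   7 230]
(318, 145) [171   8 223]
(345, 225) [ 12 125 215]
(300, 225) [ 12 126 219]
(330, 195) [170   7 226]
```

```bash
sed -i 's/(H>=8)&(H<=18)&(S>215)&(V>150)/(H>=9)\&(H<=18)\&(S>150)\&(V>120)/' meas.py
cat > m1.py <<'E'
from meas import *
import sys
K,T,om,ol,bp,rp,oc=orange(sys.argv[1]); b=float(sys.argv[2])
top=cast(K,T,bp+0.0,b+0.004)[:,:2]
rpw=cast(K,T,rp,b+0.004)[:,:2]
rect=cv2.minAreaRect(top.astype(np.float32)); print(rect); print(cv2.boxPoints(rect)); print("line",rpw.mean(0))
ys,xs=np.nonzero(ol); p=cast(K,T,np.stack([xs,ys],1),b+0.040)[:,:2]; print("fin at z40",cv2.minAreaRect(p.astype(np.float32)),p.mean(0))
print(cv2.fitLine(rpw.astype(np.float32),cv2.DIST_L2,0,.01,.01).ravel())
E
python3 m1.py w1 0
```

```text
orange [304 143  19  41 540] [313.38148148 163.18518519]
[[299, 141, 39, 76, 1183], [315, 215, 29, 30, 610]]
red n 50 [326.  215.5]
((0.6201231479644775, -0.30918750166893005), (0.1043563112616539, 0.02504527010023594), 11.926676750183105)
[[ 0.56648344 -0.30771834]
 [ 0.57165927 -0.33222294]
 [ 0.67376286 -0.31065667]
 [ 0.668587   -0.28615206]]
line [ 0.64242294 -0.30446073]
fin at z40 ((0.5840972065925598, -0.31613796949386597), (0.03526134043931961, 0.011946262791752815), 11.879302024841309) [ 0.58381803 -0.31620532]
[ 0.19970062 -0.97985697  0.6424229  -0.30446073]
```

The measured blade is 104.4 × 25.0 mm, yaw 0.208, and the line falls where predicted. Next step is the grasp.

```bash
python3 - <<'E'
from h import *
q=q_down(np.pi/2+0.208); p=np.array([0.5852,-0.3164])
print(inverse_kinematics([*p,.1],q))
command_gripper(0.5)
move_pose([*p,.08],q)
print(movel([*p,.009],v=0.08,until_force=8), get_tcp_pos())
command_gripper(0.0)
print("grip",get_grip_width()*88,get_ft_force(),get_time())
movel([*p,.10],v=0.12); print("grip",get_grip_width()*88,get_time())
E
```

```text
[-5.13540499e-01  6.26333139e-01  1.60579013e+00 -4.44089210e-16
  9.09469385e-01 -2.29233683e+00]
False [ 0.58555653 -0.31663509  0.00944524]
grip 11.926412761903574 [-0.04566541  0.46282843  1.82301721] 6.725
grip 11.564706814092071 7.6333
```

```bash
python3 - <<'E'
from h import *
p=get_tcp_pos()
movel([p[0],p[1],.22],v=0.25)
move_pose([0.57,0.03,0.24],q_down(np.pi/2)); wait(0.4)
wristshot("w2"); print(get_time(),get_tcp_pos())
E
```

```text
10.025 [0.57007644 0.02968084 0.24002132]
```

View pics/w2.png

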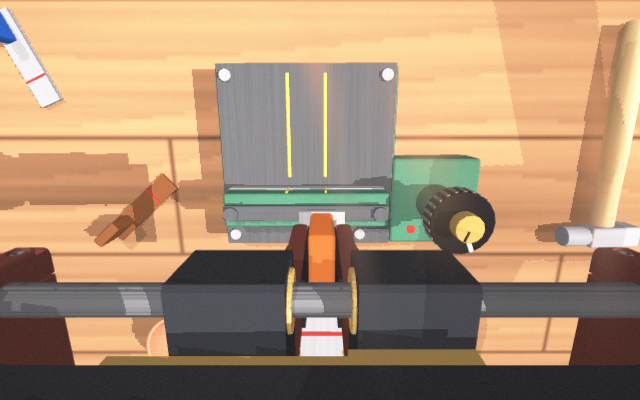

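The folder is in view: yellow lines at columns 288 and 325 (rows 73–178), beam front near row 190, ring centre near (458,220). I'll zoom in on it.

```bash
python3 - <<'E'
import cv2
t=cv2.imread("pics/w2.png")
cv2.imwrite("pics/w2a.png",cv2.resize(t[165:245,215:400],None,fx=4.3,fy=4.3,interpolation=cv2.INTER_NEAREST))
cv2.imwrite("pics/w2b.png",cv2.resize(t[150:260,390:500],None,fx=5,fy=5,interpolation=cv2.INTER_NEAREST))
E
```

```text
(no output)
```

View pics/w2a.png

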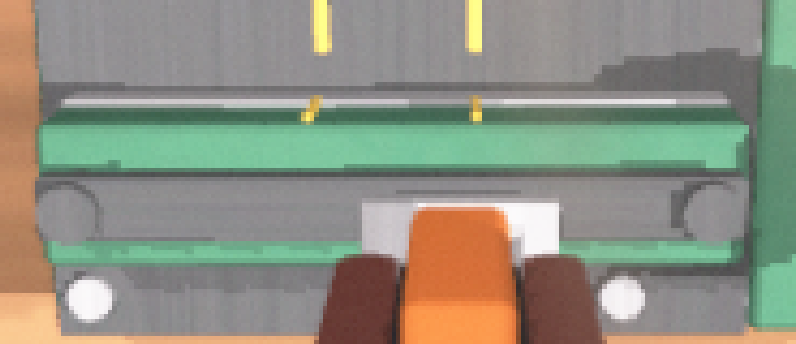

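View pics/w2b.png

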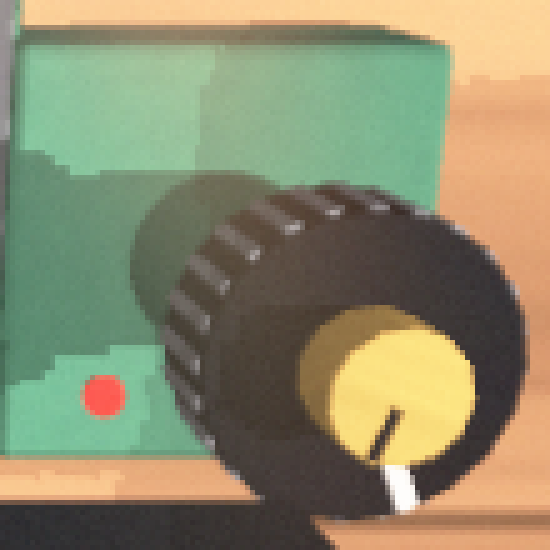

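```bash
python3 - <<'E'
from h import *
K=camera_info("wrist")["intrinsics"]; T=np.load("pics/w2.npy"); im=cv2.imread("pics/w2.png")
hsv=cv2.cvtColor(im,cv2.COLOR_BGR2HSV); H,S,V=[hsv[...,i].astype(int) for i in range(3)]
ym=((H>=22)&(H<=34)&(S>60)&(V>140)).astype(np.uint8); ym[:, :270]=0; ym[:,345:]=0; ym[182:]=0;ym[:68]=0
n,l,st,c=cv2.connectedComponentsWithStats(ym)
for k in range(1,n):
    if st[k,4]<60: continue
    ys,xs=np.nonzero(l==k); p=cast(K,T,np.stack([xs,ys],1),.04)[:,:2]
    vx,vy,x0,y0=cv2.fitLine(p.astype(np.float32),cv2.DIST_L2,0,.01,.01).ravel()
    s=np.sign(vx); print(st[k],"yaw",np.arctan2(vy*s,vx*s),"y at x=.57",y0+(0.57-x0)*vy/vx,"x range",p[:,0].min(),p[:,0].max())
# vertical gradient profiles
g=cv2.cvtColor(im,cv2.COLOR_BGR2GRAY).astype(int)
for cc in (250,265,350,365):
    print(cc,"front",list(zip(range(58,70),S[58:70,cc])), "back", list(zip(range(236,248),S[236:248,cc])) )
    print("   beam",[(r,H[r,cc],S[r,cc],V[r,cc]) for r in range(182,198)])
print("side row100",[(u,S[100,u]) for u in range(212,224)],[(u,H[100,u],S[100,u]) for u in range(388,402)])
cn=cast(K,T,[[250,64],[365,64]],.04); print(cn)
E
```

```text
[286  73   6 104 341] yaw 0.0013544435 y at x=.57 -0.005906268 x range 0.4603284157604348 0.5694873493962701
[324  73   3 104 312] yaw 0.0031076488 y at x=.57 0.034214653 x range 0.4603138025574619 0.5694753326131619
250 front [(58, np.int64(99)), (59, np.int64(97)), (60, np.int64(96)), (61, np.int64(97)), (62, np.int64(114)), (63, np.int64(46)), (64, np.int64(4)), (65, np.int64(4)), (66, np.int64(4)), (67, np.int64(5)), (68, np.int64(9)), (69, np.int64(5))] back [(236, np.int64(6)), (237, np.int64(9)), (238, np.int64(7)), (239, np.int64(4)), (240, np.int64(6)), (241, np.int64(4)), (242, np.int64(42)), (243, np.int64(112)), (244, np.int64(117)), (245, np.int64(117)), (246, np.int64(109)), (247, np.int64(105))]
   beam [(182, np.int64(135), np.int64(3), np.int64(147)), (183, np.int64(143), np.int64(7), np.int64(148)), (184, np.int64(156), np.int64(8), np.int64(150)), (185, np.int64(150), np.int64(2), np.int64(114)), (186, np.int64(165), np.int64(8), np.int64(126)), (187, np.int64(173), np.int64(7), np.int64(147)), (188, np.int64(160), np.int64(8), np.int64(203)), (189, np.int64(70), n
[... 4501 characters left out ...]
, np.int64(81)), (218, np.int64(3)), (219, np.int64(2)), (220, np.int64(5)), (221, np.int64(5)), (222, np.int64(4)), (223, np.int64(3))] [(388, np.int64(2), np.int64(22)), (389, np.int64(0), np.int64(24)), (390, np.int64(2), np.int64(27)), (391, np.int64(2), np.int64(24)), (392, np.int64(8), np.int64(29)), (393, np.int64(2), np.int64(29)), (394, np.int64(2), np.int64(29)), (395, np.int64(38), np.int64(23)), (396, np.int64(41), np.int64(52)), (397, np.int64(14), np.int64(108)), (398, np.int64(18), np.int64(94)), (399, np.int64(18), np.int64(95)), (400, np.int64(18), np.int64(98)), (401, np.int64(18), np.int64(97))]
[[ 0.45155176 -0.04404014  0.04      ]
 [ 0.45150712  0.07538945  0.04      ]]
```

```bash
python3 - <<'E'
from h import *
K=camera_info("wrist")["intrinsics"]; T=np.load("pics/w2.npy")
print(cast(K,T,[[257,63.0],[357,62.9],[257,242.15],[365,241.9]],.04)[:,0])
print("beam top", cast(K,T,[[257,193.3]],.0823), "strip",cast(K,T,[[257,188.4],[257,187.5]],.049)[:,0])
print("sides",cast(K,T,[[217.2,100],[396,100]],.04)[:,1])
f=lambda u,v:(390+u/5-.5,150+v/5-.5)
print("brass",cast(K,T,[f(403,398)],.135))
Kt,Tt=cam("top"); g=lambda u,v:(225+u/6-.5,170+v/6-.5)
print("beamtop topcam",cast(Kt,Tt,[g(485,187),g(485,212)],.0823)[:,:2],"front/back bed",cast(Kt,Tt,[g(480,506),g(480,70)],.04)[:,0])
E
```

```text
[0.45057906 0.45044328 0.64907025 0.64872242]
beam top [[ 0.57951047 -0.03478777  0.0823    ]] strip [0.58181134 0.58079019]
sides [-0.08087852  0.10960177]
brass [[0.59882863 0.15886076 0.135     ]]
beamtop topcam [[0.5892109  0.01322732]
 [0.57798044 0.01292192]] front/back bed [0.45060663 0.65140256]
```

```bash
python3 - <<'E'
from h import *
K=camera_info("wrist")["intrinsics"]; T=np.load("pics/w2.npy"); im=cv2.imread("pics/w2.png")
hsv=cv2.cvtColor(im,cv2.COLOR_BGR2HSV); H,S,V=[hsv[...,i].astype(int) for i in range(3)]
red=((H<6)|(H>174))&(S>110)&(V>110); red[:320]=0; red[345:]=0; red[:,:295]=0; red[:,350:]=0
ys,xs=np.nonzero(red); p=cast(K,T,np.stack([xs,ys],1),.24-.009+.004)
print(len(xs),xs.mean(),ys.mean(),p.mean(0)-[0.57007644,0.02968084,0])
v=cv2.fitLine(p[:,:2].astype(np.float32),cv2.DIST_L2,0,.01,.01).ravel();print(v)
E
```

```text
167 321.377245508982 333.50898203592817 [0.0582359  0.00038322 0.235     ]
[0.00132413 0.9999991  0.62831235 0.03006406]
```

```bash
python3 - <<'E'
from h import *
q=q_down(np.pi/2+.002); y=0.0143
move_pose([0.46,y,0.13],q)
movel([0.46,y,0.051],v=0.1); wait(.1); print(get_tcp_pos(),get_ft_force(),get_grip_width()*88)
print(movel([0.5217,y,0.051],v=0.05,until_force=6)); wait(.2); print(get_tcp_pos(),get_ft_force(),get_grip_width()*88,get_time())
wristshot("w3")
for n in ("scene",): cv2.imwrite("pics/s3.png",read_camera(n)[170:300,270:420,::-1].repeat(5,0).repeat(5,1)[:600])
E
```

```text
[0.46060515 0.01431831 0.05162888] [-0.36103648 -0.08051567 -0.43961758] 11.899312184576747
False
[0.52155058 0.01431211 0.05105565] [-0.50258383  0.54773683 -0.47696065] 11.728221350099307 13.325
```

View pics/w3.png

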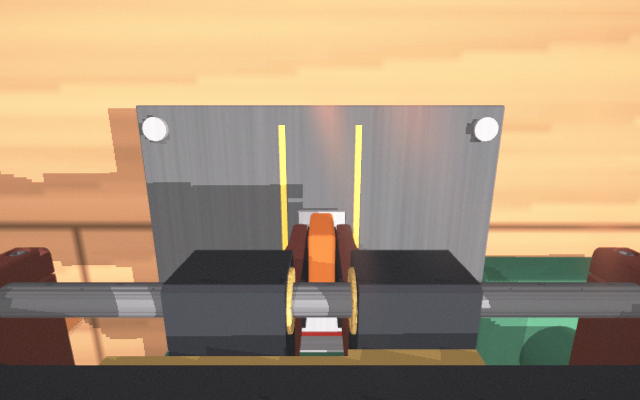

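View pics/s3.png

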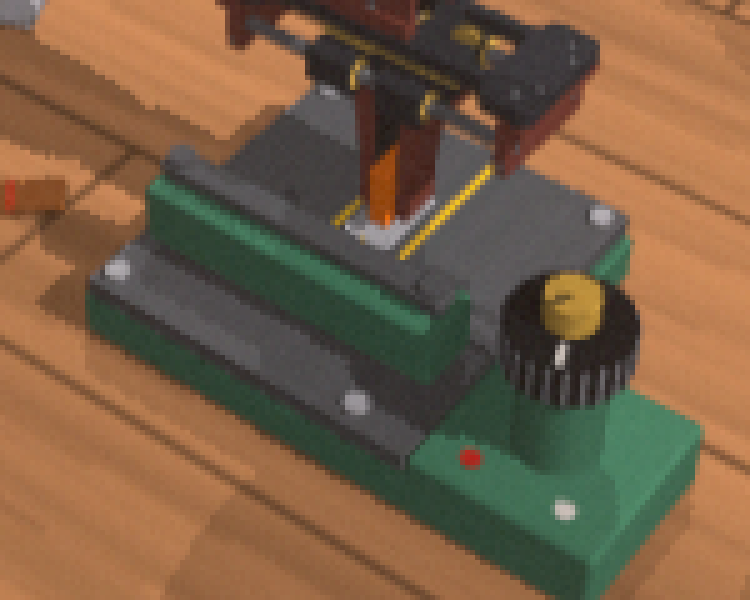

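The blade is between the yellow lines (columns 283 and 358), with no contact force. The red line shows at (322,335), right at the beam strip. I'll zoom in there.

```bash
python3 - <<'E'
from h import *
t=cv2.imread("pics/w3.png")
cv2.imwrite("pics/w3a.png",cv2.resize(t[312:362,285:365],None,fx=9,fy=9,interpolation=cv2.INTER_NEAREST))
K=camera_info("wrist")["intrinsics"]; T=np.load("pics/w3.npy")
print(proj(K,T,[[0.5797,.0143,.0455],[.5797,.0143,.0482],[.5797,.0143,.0823]]))
hsv=cv2.cvtColor(t,cv2.COLOR_BGR2HSV)
print([(r,*hsv[r,322]) for r in range(325,356)])
E
```

```text
[[320.27098202 332.76740191]
 [320.25784019 335.75657213]
 [320.05408998 382.10049378]]
[(325, np.uint8(160), np.uint8(3), np.uint8(241)), (326, np.uint8(160), np.uint8(3), np.uint8(241)), (327, np.uint8(165), np.uint8(2), np.uint8(242)), (328, np.uint8(160), np.uint8(3), np.uint8(241)), (329, np.uint8(170), np.uint8(3), np.uint8(243)), (330, np.uint8(160), np.uint8(3), np.uint8(243)), (331, np.uint8(179), np.uint8(45), np.uint8(211)), (332, np.uint8(1), np.uint8(144), np.uint8(175)), (333, np.uint8(1), np.uint8(194), np.uint8(175)), (334, np.uint8(1), np.uint8(188), np.uint8(180)), (335, np.uint8(1), np.uint8(164), np.uint8(168)), (336, np.uint8(1), np.uint8(41), np.uint8(130)), (337, np.uint8(160), np.uint8(13), np.uint8(121)), (338, np.uint8(173), np.uint8(9), np.uint8(120)), (339, np.uint8(170), np.uint8(6), np.uint8(119)), (340, np.uint8(165), np.uint8(4), np.uint8(122)), (341, np.uint8(168), np.uint8(10), np.uint8(126)), (342, np.uint8(160), np.uint8(6), np.uint8(126)), (343, np.uint8(160), np.uint8(6), np.uint8(122)), (344, np.uint8(165), np.uint8(4), np.uint8(120)), (345, np.uint8(158), np.uint8(9), np.uint8(120)), (346, np.uint8(174), np.uint8(10), np.uint8(124)), (347, np.uint8(168), np.uint8(10), np.uint8(123)), (348, np.uint8(169), np.uint8(16), np.uint8(126)), (349, np.uint8(158), np.uint8(8), np.uint8(123)), (350, np.uint8(161), np.uint8(10), np.uint8(204)), (351, np.uint8(60), np.uint8(1), np.uint8(205)), (352, np.uint8(74), np.uint8(31), np.uint8(122)), (353, np.uint8(74), np.uint8(93), np.uint8(88)), (354, np.uint8(76), np.uint8(84), np.uint8(88)), (355, np.uint8(76), np.uint8(84), np.uint8(85))]
```

View pics/w3a.png

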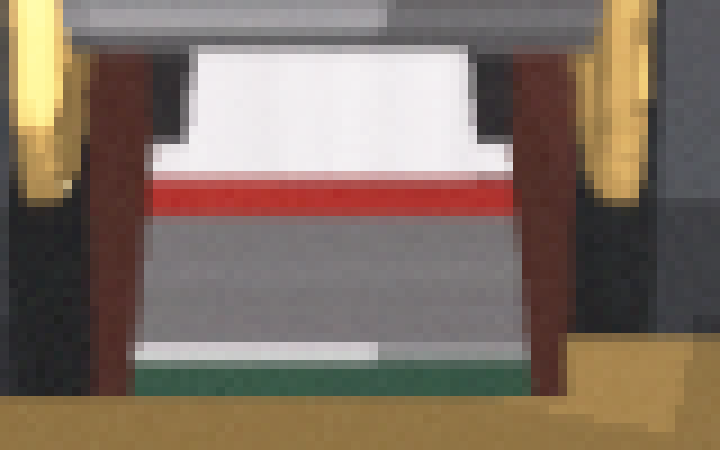

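```bash
python3 - <<'E'
from h import *
K=camera_info("wrist")["intrinsics"]
for n,c in (("w2",-.03),("w3",.0143)):
    T=np.load(f"pics/{n}.npy")
    for z in (.04,.044,.0482,.055,.059,.0823): print(n,z,proj(K,T,[[.5797,c,z],[.588,c,z]])[:,1])
t=cv2.imread("pics/s3.png"); 
i=read_camera("scene"); cv2.imwrite("pics/s3b.png",cv2.resize(i[195:235,330:375,::-1],None,fx=13,fy=13,interpolation=cv2.INTER_NEAREST))
E
```

```text
w2 0.04 [184.87246776 192.00043096]
w2 0.044 [185.60402832 192.80323476]
w2 0.0482 [186.38907507 193.66463033]
w2 0.055 [187.69833202 195.10097994]
w2 0.059 [188.49147742 195.97097337]
w2 0.0823 [193.48423892 201.44498325]
w3 0.04 [326.92310989 338.72804551]
w3 0.044 [331.1416258 343.1367497]
w3 0.0482 [335.75657213 347.95771647]
w3 0.055 [343.66326246 356.21242549]
w3 0.059 [348.5857773  361.34845244]
w3 0.0823 [382.10049378 396.2526219 ]
```

View pics/s3b.png

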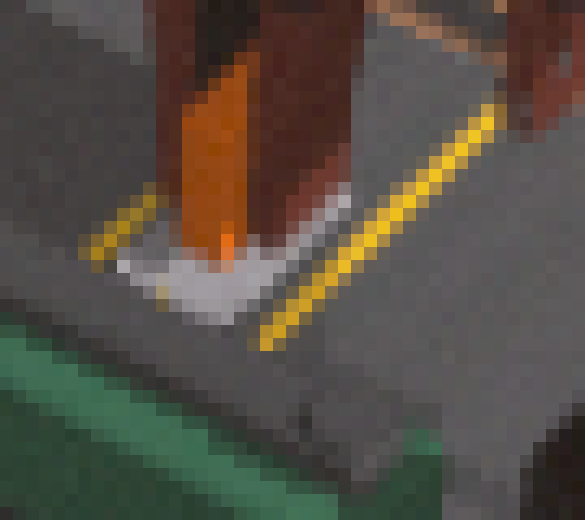

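The lip's lower edge at row 336 and its pale top at row 350.5 both fit a face at x = 0.5797, and so does the first view. The red line is level with it to within about 1 mm. Now I lower onto the bed and release.

```bash
python3 - <<'E'
from h import *
p=get_tcp_pos(); x,y=.5217,.0143
print(movel([x,y,0.0485],v=0.015,until_force=4)); wait(.15); print(get_tcp_pos(),get_ft_force())
command_gripper(0.45); wait(.1); print(get_ft_force())
movel([x,y,0.14],v=0.15)
move_pose([0.56,0.02,0.20],q_down(np.pi/2)); wait(.3)
wristshot("w4"); print(get_time(),get_tcp_pos())
t=cv2.imread("pics/w4.png"); cv2.imwrite("pics/w4a.png",cv2.resize(t[120:270,230:420],None,fx=4,fy=4,interpolation=cv2.INTER_NEAREST))
E
```

```text
True
[0.52196133 0.01430872 0.04907579] [ 0.67949042 -0.38068767  5.58061982]
[-0.73583467 -0.78141025  0.01054664]
16.075 [0.55910612 0.0199429  0.19905562]
```

View pics/w4.png

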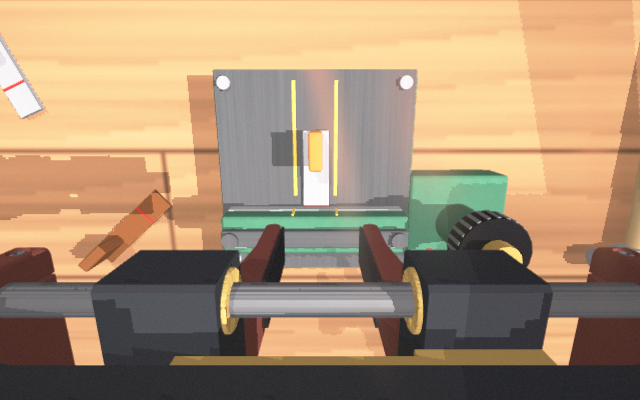

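View pics/w4a.png

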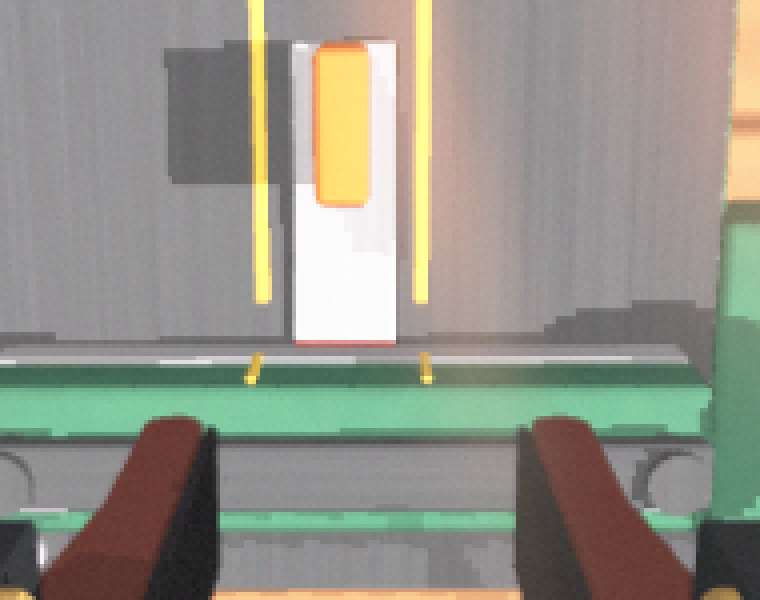

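The gauge sits straight and centred, with its red line right at the lip (row 205). Next: a quick numeric check, then the ring.

```bash
python3 - <<'E'
from h import *
K=camera_info("wrist")["intrinsics"]; T=np.load("pics/w4.npy")
r=cast(K,T,[[230+344/4-.5,120+41/4-.5],[230+344/4-.5,120+342/4-.5]],.044); f=cast(K,T,[[300,70-.2]],.04)
print("blade rear/line rel mouth(.5797,.0143)",r[:,:2]-[.5797,.0143],"bed front",f)
c=[.5994,.1591]
command_gripper(1.0)
q=q_down(0.7); print(inverse_kinematics([*c,.2],q))
move_pose([*c,.2],q); wait(.2)
print(get_time())
movel([*c,.15],v=.15); wait(.2)
wristshot("w5"); cv2.imwrite("pics/s5.png",cv2.resize(read_camera("scene")[180:300,300:440,::-1],None,fx=5,fy=5,interpolation=cv2.INTER_NEAREST)); print(get_tcp_pos(),get_time())
E
```

```text
blade rear/line rel mouth(.5797,.0143) [[-0.07476595  0.00051039]
 [-0.00048068  0.00026481]] bed front [[0.45079787 0.00058934 0.04      ]]
[ 2.40259528e-01  4.41670051e-01  1.65865097e+00 -4.44089210e-16
  1.04127163e+00 -4.59740472e-01]
18.1833
[0.5999339  0.15924118 0.15093952] 18.9667
```

View pics/w5.png

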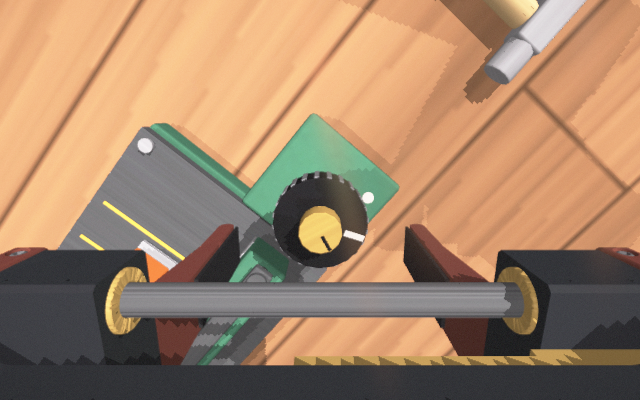

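View pics/s5.png

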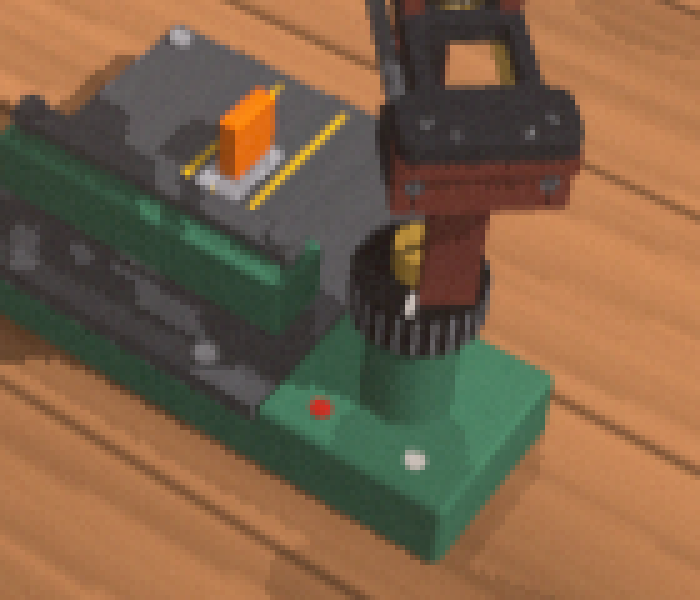

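The line measures -0.5 mm in x and 0.3 mm in y from the mouth. The ring sits centrally between the jaws, brass centre at (321,230). I'll check that centre, then descend, grip and turn in steps.

```bash
python3 - <<'E'
from h import *
K=camera_info("wrist")["intrinsics"]; T=np.load("pics/w5.npy"); im=cv2.imread("pics/w5.png")
hsv=cv2.cvtColor(im,cv2.COLOR_BGR2HSV); H,S,V=[hsv[...,i].astype(int) for i in range(3)]
m=((H>=18)&(H<=30)&(S>100)&(V>190)).astype(np.uint8); m[:200]=0; m[262:]=0; m[:,:290]=0; m[:,352:]=0
xs,ys=np.nonzero(m)[::-1]; (c,r)=cv2.minEnclosingCircle(np.stack([xs,ys],1).astype(np.float32)); print(c,r,cast(K,T,[c],.135))
E
```

```text
(319.52685546875, 229.28195190429688) 23.332069396972656 [[0.59769313 0.16099397 0.135     ]]
```

```bash
python3 - <<'E'
from h import *
c=[.5991,.1597]
print(movel([*c,.088],v=.1,until_force=6)); print(get_tcp_pos())
f0=np.array(get_ft_force()); command_gripper(0.0); wait(.1)
print("grip",get_grip_width()*88,get_ft_force(),get_ft_torque(),get_time())
psi=.7; t0=None
for k in range(14):
    psi-=.1
    movel([*c,.088],frame=q_down(psi),v=.1) if False else move_pose([*c,.088],q_down(psi))
    m=rot(); a=np.arctan2(m[1,0],m[0,0])
    tz=get_ft_torque(); f=get_ft_force()
    print(round(psi,2),"act",round(a,3),"tau",np.round(tz,2),"F",np.round(f,1),round(get_time(),2))
    if k>8 and abs(tz[2])>1.0: break
    if np.linalg.norm(f)>60: break
cv2.imwrite("pics/s6.png",cv2.resize(read_camera("scene")[180:300,300:440,::-1],None,fx=5,fy=5,interpolation=cv2.INTER_NEAREST))
E
```

```text
False
[0.59939396 0.15979554 0.08819841]
grip 59.731726322966516 [-2.1174211  -1.02356209  5.23710861] [-0.37690912  0.45648576  0.06686287] 20.3833
0.6 act 0.599 tau [-0.36  0.38 -0.23] F [-1.3 -1.9  5.7] 20.63
0.5 act 0.501 tau [-0.34  0.41 -0.23] F [-1.3 -2.1  4.6] 20.88
0.4 act 0.402 tau [-0.38  0.38 -0.25] F [-1.4 -2.   6.6] 21.13
0.3 act 0.303 tau [-0.4   0.32 -0.26] F [-2.  -2.2  5.9] 21.38
0.2 act 0.204 tau [-0.33  0.29 -0.27] F [-0.8 -1.5  6.2] 21.63
0.1 act 0.105 tau [-0.32  0.23 -0.26] F [-1.8 -1.8  4.9] 21.88
0.0 act 0.006 tau [-0.3   0.13 -0.2 ] F [-0.8 -1.1  4.4] 22.13
-0.1 act -0.093 tau [-0.37  0.05 -0.21] F [ 0.5 -1.6  4.7] 22.38
-0.2 act -0.193 tau [-0.36 -0.1  -0.12] F [ 1.9 -1.2  4.7] 22.63
-0.3 act -0.293 tau [-0.42 -0.31 -0.2 ] F [ 3.  -2.7  5.3] 22.88
-0.4 act -0.394 tau [-0.06 -0.82 -0.04] F [5.1 0.5 3.4] 23.13
-0.5 act -0.495 tau [-0.2  -0.84 -0.21] F [ 4.7 -0.3  4.2] 23.38
-0.6 act -0.595 tau [-0.26 -0.95 -0.12] F [ 6.1 -0.9  2.5] 23.63
-0.7 act -0.695 tau [-0.38 -0.94 -0.16] F [ 6.3 -1.4  4.2] 23.88
```

View pics/s6.png

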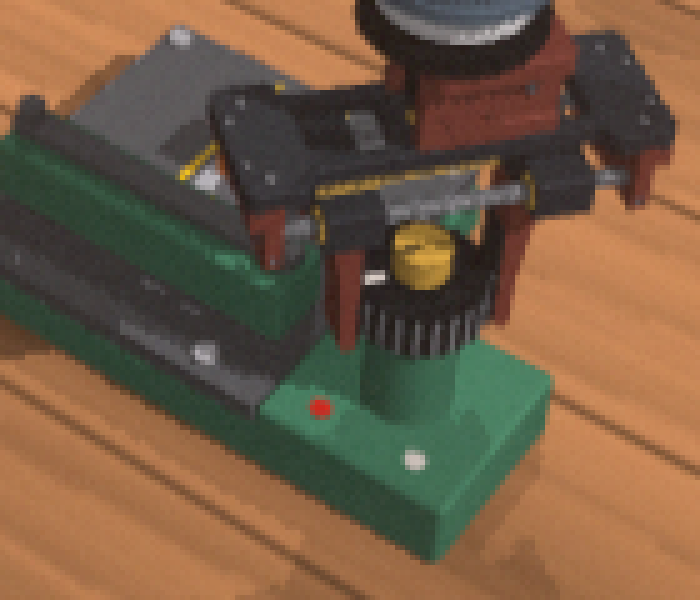

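```bash
python3 - <<'E'
from h import *
K,T=cam("scene")
f=lambda u,v:(300+u/5-.5,180+v/5-.5)
red=cast(K,T,[f(320,408)],.04)[0]; wh=cast(K,T,[f(414,460)],.04)[0]
col=.5991,.1597
m6=cast(K,T,[f(375,277)],.119)[0]
# mark before (s5): ~ (410,303)
m5=cast(K,T,[f(411,303)],.119)[0]
br=cast(K,T,[f(424,238)],.135)[0]; print(br)
for n,p in (("red",red),("white",wh),("m6",m6),("m5",m5)):
    for c in (col,br[:2]): print(n,p,np.arctan2(p[1]-c[1],p[0]-c[0]))
wristshot("w6")
t=cv2.imread("pics/w6.png"); cv2.imwrite("pics/w6a.png",cv2.resize(t[130:290,220:420],None,fx=4,fy=3.75,interpolation=cv2.INTER_NEAREST))
E
```

```text
[0.59780366 0.15724704 0.135     ]
red [0.63241492 0.13325976 0.04      ] -0.6708543783024954
red [0.63241492 0.13325976 0.04      ] -0.6060452924783957
white [0.63213346 0.18266901 0.04      ] 0.6075818270083184
white [0.63213346 0.18266901 0.04      ] 0.6374073766088153
m6 [0.61604018 0.14566397 0.119     ] -0.6919171085271494
m6 [0.61604018 0.14566397 0.119     ] -0.5658703599983885
m5 [0.61966991 0.16596868 0.119     ] 0.29580874461689016
m5 [0.61966991 0.16596868 0.119     ] 0.3795256627813156
```

View pics/w6a.png

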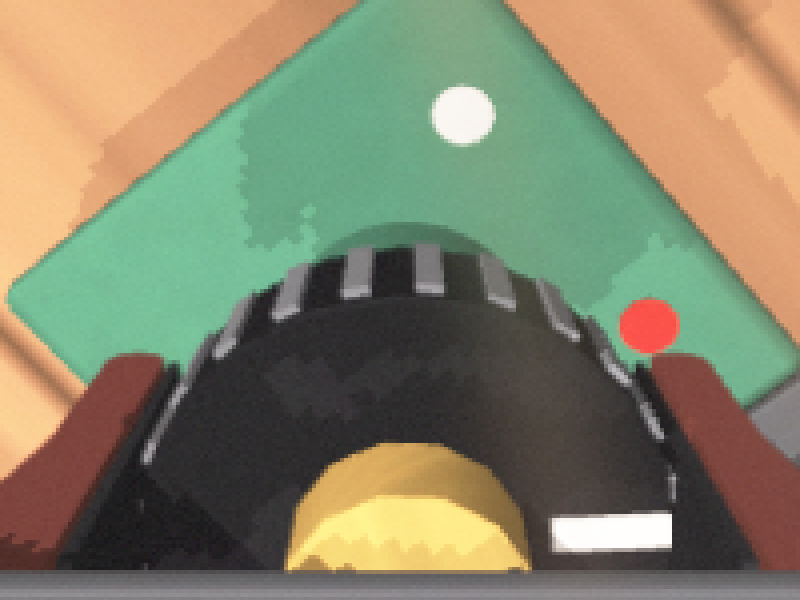

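The mark has turned about 1 rad and now points to the red dot, both near -0.65 rad, so the ring is at its stop and the pads slipped over the last part. Now I release, rise and verify.

```bash
python3 - <<'E'
from h import *
c=get_tcp_pos()[:2]
command_gripper(1.0); wait(.1)
movel([*c,.15],v=.12)
movel([*c,.22],v=.2)
print(get_time())
move_pose([0.58,0.06,0.24],q_down(np.pi/2)); wait(.3)
wristshot("w7"); print(get_time())
t=cv2.imread("pics/w7.png"); cv2.imwrite("pics/w7a.png",cv2.resize(t[110:250,220:420],None,fx=4,fy=4,interpolation=cv2.INTER_NEAREST))
cv2.imwrite("pics/s7.png",cv2.resize(read_camera("scene")[180:300,300:440,::-1],None,fx=5,fy=5,interpolation=cv2.INTER_NEAREST))
cv2.imwrite("pics/t7.png",cv2.resize(read_camera("top")[170:265,225:355,::-1],None,fx=6,fy=6,interpolation=cv2.INTER_CUBIC))
E
```

```text
25.8833
28.3167
```

View pics/w7.png

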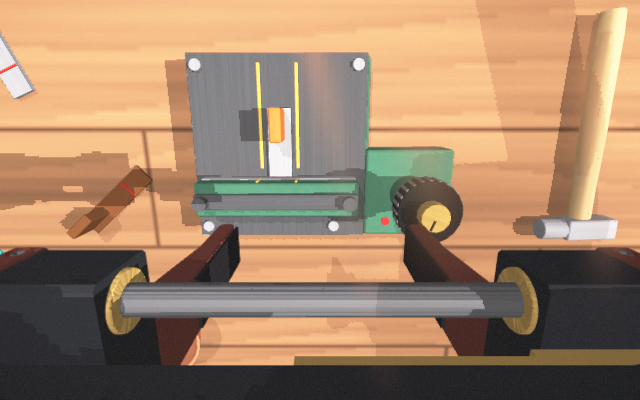

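View pics/w7a.png

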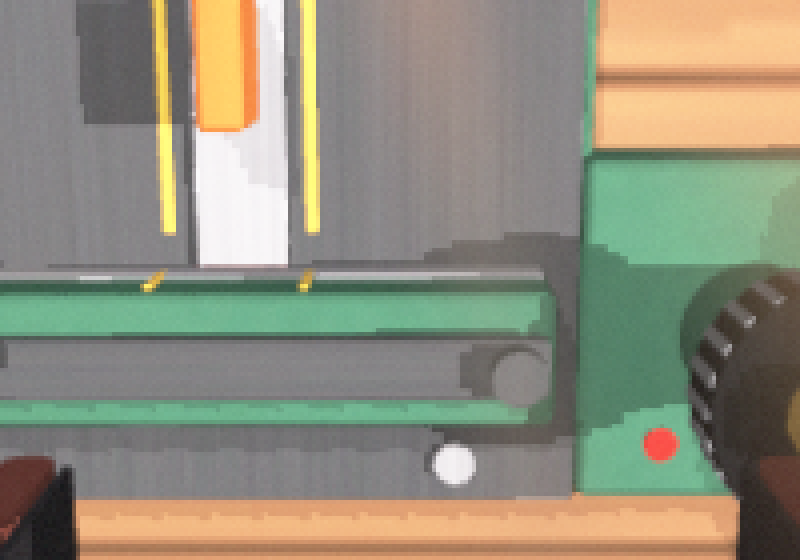

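View pics/s7.png

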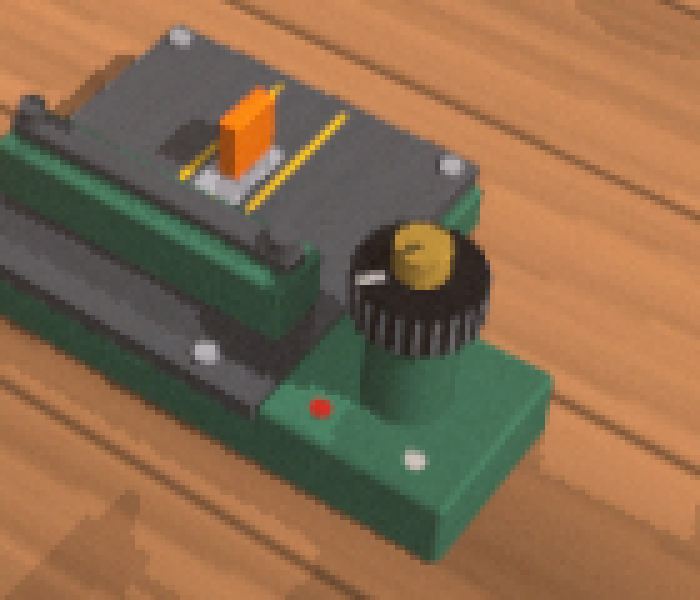

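The view from behind shows the beam down on the blade, the gauge undisturbed, and the brass knob's line looking as before. I'll measure the mark's angle properly.

```bash
python3 - <<'E'
from h import *
K,T=cam("scene"); im=read_camera("scene"); 
im0=cv2.imread("pics/scene0.png")[:,:,::-1]
def mark(im):
    h=cv2.cvtColor(np.ascontiguousarray(im),cv2.COLOR_RGB2HSV).astype(int); w=(h[...,1]<60)&(h[...,2]>150)
    m=np.zeros_like(w); m[222:252,368:402]=1; w&=m; ys,xs=np.nonzero(w); return np.stack([xs,ys],1)
def disc(im,zt=.119):  # ring outline not needed; columns of dots known
    pass
f=lambda u,v:(300+u/5-.5,180+v/5-.5)
red=cast(K,T,[f(320,408)],.04)[0,:2]; wh=cast(K,T,[f(414,460)],.04)[0,:2]
# centre consistent with scene calibration: bearing to both dots, 1.3 rad apart & same radius
mid=(red+wh)/2; d=wh-red; L=np.linalg.norm(d); n=np.array([-d[1],d[0]])/L
cen=mid+n*(L/2)/np.tan(.65); cen2=mid-n*(L/2)/np.tan(.65); cen=min((cen,cen2),key=lambda c:np.hypot(*(c-[.599,.159]))); print("centre",cen)
aw=np.arctan2(*(wh-cen)[::-1])
for n_,i in (("start",im0),("now",im)):
    p=mark(i); q=cast(K,T,p,.119)[:,:2]; print(n_,len(p),p.mean(0))
    for c in (cen,np.array([.5978,.1572]),np.array([.5991,.1597])): print("  turn",aw-np.arctan2(*(q.mean(0)-c)[::-1]))
    v=cv2.fitLine(q.astype(np.float32),cv2.DIST_L2,0,.01,.01).ravel(); v=v*np.sign(v[0]); print("  turn by line dir",aw-np.arctan2(v[1],v[0]))
# wrist view, ring top
cv2.imwrite("pics/s8.png",cv2.resize(np.hstack([im0[215:270,360:410,::-1],im[215:270,360:410,::-1]]),None,fx=7,fy=7,interpolation=cv2.INTER_NEAREST))
E
```

```text
centre [0.59977684 0.15777926]
start 7 [381.57142857 240.71428571]
  turn 0.263554174703623
  turn 0.27223238909263336
  turn 0.35092584521605513
  turn by line dir 0.20011915806795566
now 6 [373.83333333 235.33333333]
  turn 1.2593602532878339
  turn 1.1911433302529422
  turn 1.3097125867072448
  turn by line dir 1.2160279357817312
```

View pics/s8.png

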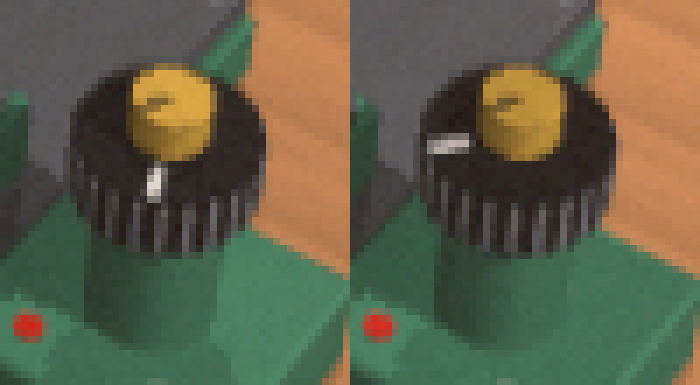

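View pics/t7.png

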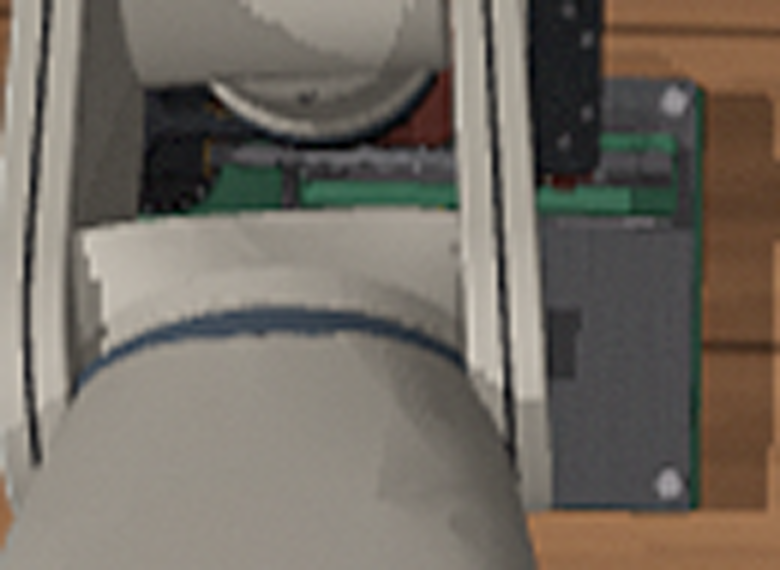

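The mark's turn comes out at 1.19–1.31 rad, too close to 1.15 to hand in on this alone. There is plenty of time, so I'll look from straight above.

```bash
cat > ringm.py <<'E'
from h import *
def ringview(name):
    move_pose([.665,.1595,.22],q_down(np.pi/2)); wait(.3)
    wristshot(name); t=cv2.imread(f"pics/{name}.png"); cv2.imwrite(f"pics/{name}a.png",cv2.resize(t[50:190,250:400],None,fx=4.2,fy=4.2,interpolation=cv2.INTER_NEAREST))
    print(get_time())
def turn(name):
    K=camera_info("wrist")["intrinsics"]; T=np.load(f"pics/{name}.npy"); im=cv2.imread(f"pics/{name}.png")
    h=cv2.cvtColor(im,cv2.COLOR_BGR2HSV).astype(int); H,S,V=h[...,0],h[...,1],h[...,2]
    sub=np.zeros(H.shape,bool); sub[50:190,260:390]=1
    def comps(m,z):
        n,l,st,c=cv2.connectedComponentsWithStats((m&sub).astype(np.uint8))
        return [(st[k,4],c[k].round(1),cast(K,T,[c[k]],z)[0,:2]) for k in range(1,n) if st[k,4]>8]
    print("red",comps(((H<5)|(H>174))&(S>150)&(V>130),.04))
    print("white@.04",comps((S<40)&(V>200),.04)); print("white@.119",comps((S<40)&(V>200),.119))
    print("brass@.135",comps((H>=18)&(H<=30)&(S>90)&(V>200),.135))
E
python3 -c "
from ringm import *
ringview('w8'); turn('w8')"
```

```text
29.4083
red [(np.int32(48), array([297.2, 149.9]), array([0.63316198, 0.1338809 ]))]
white@.04 [(np.int32(85), array([304.3, 140.4]), array([0.62327827, 0.14146595])), (np.int32(59), array([346.1, 149.6]), array([0.63282661, 0.18496846]))]
white@.119 [(np.int32(85), array([304.3, 140.4]), array([0.61756769, 0.14550677])), (np.int32(59), array([346.1, 149.6]), array([0.62491247, 0.17896981]))]
brass@.135 [(np.int32(895), array([321.6, 116.4]), array([0.59897426, 0.15924372]))]
```

View pics/w8a.png

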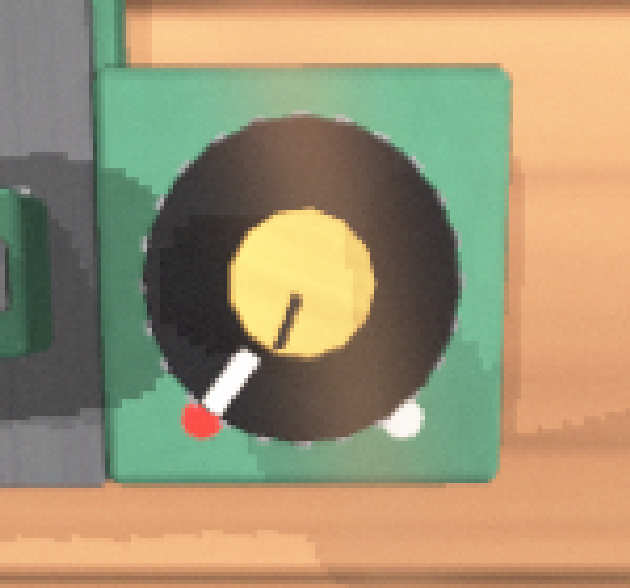

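From above, the mark's bearing (-0.636) matches the red dot's (-0.638) and is 1.286 rad from the white dot, so the ring is at its stop. The brass line's direction is unchanged and the arm is clear. Handing in.

```bash
python3 m1.py w7 0.04 2>&1 | tail -8; python3 -c "
from h import *
print(get_ft_force(),get_time()); job_done()"
```

```text
line [nan nan]
fin at z40 ((0.6058340668678284, -0.1586904227733612), (0.01920439675450325, 0.057531535625457764), 42.03922653198242) [ 0.60403928 -0.15400605]
Traceback (most recent call last):
  File "m1.py", line 8, in <module>
    print(cv2.fitLine(rpw.astype(np.float32),cv2.DIST_L2,0,.01,.01).ravel())
          ~~~~~~~~~~~^^^^^^^^^^^^^^^^^^^^^^^^^^^^^^^^^^^^^^^^^^^^^^
cv2.error: OpenCV(4.12.0) /io/opencv/modules/imgproc/src/linefit.cpp:50: error: (-215:Assertion failed) count > 0 in function 'fitLine2D_wods'

[ 0.29621462 -0.2304074  -0.49191603] 29.4083
the job is handed in; nothing more can be done
```

I slid the orange gauge under the beam between the yellow lines and released it. I then turned only the black outer ring clockwise to its stop, let go, and handed the job in at 29.4 s.

**What the checks showed**
- **Gauge:** before clamping, the red line was 0.5 mm short of the beam's front face and 0.3 mm off the middle, and the blade looked straight. The pictures after clamping show it in the same place.
- **Ring:** seen from straight above after release, the white mark points at the red dot and is about 1.29 rad from the white dot (stop 1.3).
- **Brass knob:** its black line points the same way as at the start.
- **Arm:** it stood clear, with wrist forces under 1 N.

**What failed or disagreed**
- **Last gauge measurement:** the automatic re-measurement of the gauge after clamping failed, because its colour mask picked the brown look-alike and the red line was hidden under the beam's lip. The clamped position therefore rests on the pictures and the pre-clamp numbers.
- **Ring angle from the scene camera:** this camera gave only a rough 1.19–1.31 rad, which is why I added the view from above.
- **Slip:** the gripper pads slipped on the ring over the last 0.4 rad or so of the turn, which I took as the ring having reached its stop.
- **Clamping force:** I could not measure the beam's pressing force directly.
- **Bystanders:** I never touched the blue gauge, hammer or bowl, but I did not measure their positions at the end.

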